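# Find the rattling parts case and hold it out

## Task

One of the three sealed grey parts cases on the joinery bench has a ball loose inside: shake them end to end, lifted off the bench, to find the one that rattles. Hold that case out level and still above the middle of the black rubber handover mat, about a hand's breadth (10 to 20 cm) clear of it, and finish while still holding it there. Leave the other two cases standing flat on the bench, and do not disturb the tools and other things lying about.

Things in the scene. Friction and masses are not known exactly. Their poses are not given: they have to be found in the camera images.
- case_a_center (a point): sealed grey plastic case, left one of three alike (+y is left), 124 (x) x 54 (y) x 52 (z) mm, standing on the bench (z = 0), latch on each end, label on top; grip it across the 54 mm. Point at its centre, 26 mm above its underside; x along its length, z up. In one of the three, a different one each time, a loose 0.2 kg ball rolls freely lengthwise, up to 24 mm either way from the middle.
- case_b_center (a point): sealed grey plastic case, middle one of three alike (+y is left), 124 (x) x 54 (y) x 52 (z) mm, standing on the bench (z = 0), latch on each end, label on top; grip it across the 54 mm. Point at its centre, 26 mm above its underside; x along its length, z up. Without ball, cases weigh 0.2 to 0.5 kg and differ: weight does not tell. Those without the ball hold nothing loose and balance at the middle.
- case_c_center (a point): sealed grey plastic case, right one of three alike (+y is left), 124 (x) x 54 (y) x 52 (z) mm, standing on the bench (z = 0), latch on each end, label on top; grip it across the 54 mm. Point at its centre, 26 mm above its underside; x along its length, z up. When its case is shaken briskly along its length, in strokes of 7 cm or more, the ball knocks on the ends, a few newtons, for some tenths of a second.
- mat_center (a point): handover mat fixed on the far side of the bench: black ribbed rubber, 90 (x) x 140 (y) x 4 mm; point at the centre of its top face
- tape_roll_center (a point): bystander: roll of paper tape lying flat, 52 mm across, 24 mm high; point at its centre
- glue_center (a point): bystander: small white screw-top jar, 42 mm across, 85 mm high, upright; point at its centre
- measure_center (a point): bystander: pocket tape measure standing on edge, 70 x 36 x 58 mm high; point at its centre; x along its length
- offcut_center (a point): bystander: wood offcut lying flat, 140 x 60 x 18 mm; point at its centre; x along its length
- mallet: bystander: mallet, 280 mm long, lying on the bench; origin under the middle of its length at bench level; x from handle to head
- driver: bystander: screwdriver, 200 mm long, lying on the bench; origin under the middle of its length at bench level; x from handle to tip
Mind the look-alikes: they are no part of the job. Leave any blue look-alike of the part that bears case_b_center alone. Leave any red look-alike of the part that bears case_c_center alone.

How it is judged:
By the outcome, as a careful person would: the job done as asked, in the order asked, and still so for the second after the job is handed in, while the arm keeps its last pose, push and grip.
It also fails if it takes over 67 s, if anything falls off the work surface, if the arm or the gripper's body presses on something with over 40 N, if the wrist force passes 120 N, or if a joint passes its speed limit or range.

## Robot

A 6-joint arm with a two-finger parallel gripper is mounted at the origin on the work surface. World frame = base frame: x ahead of the robot, y to its left, z up, the work surface at z = 0. Lengths are in mm, angles in rad, forces in N, time in s.
With the tool pointing down it reaches from about 325 to 750 mm from the base axis. Payload 7.6 kg.
Tool frame: the origin (TCP) lies on the centre line of the jaws, within the pads' length; the fingertips stand 8 mm ahead of it and the grasp point (between the pads) lies 11 mm behind it; z points along the fingers, y is the direction in which the jaws open and shut (so a half turn about z gives the same grasp; the last joint's range is limited). The gripper opens to 85 mm and grips with 20 to 120 N. Pads are 22 mm wide; open, the fingers measure 114 mm over their backs; the gripper's body (76 mm by 85 mm) begins 54 mm behind the grasp point. The pads swing forward as they close: fully open they stand 13 mm farther back than shut.
Start: joints at [-1.375, 0.052, 1.401, -0, 1.689, -0.07], TCP at [137.932, -506.577, 239.323] pointing down, gripper open.
Joint ranges: [-2.9, 2.9], [-0.91, 2.17], [0.12, 2.37], [-1.06, 4.2], [0.26, 2.73], [-2.93, 2.93]. Speed limits (rad/s): [2.57, 2.57, 3.01, 3.14, 3.14, 3.14].

## Interface

Orientations are given as a rotation vector (axis times angle).
In Python, from workcell import * gives the robot as it stands. The module is installed in compiled form; this text tells all that it offers.
- The arm moves only by the tool send_rows, never from a script. Its argument "series" is a list of rows, each a list of 5 numbers: the closure, from 0 (fully open) to 1 (shut), then the shift along the tool's x, y, z each as a share of 60 mm, from -1 to 1, then the turn about the tool's z as a share of 0.1 rad, from -1 to 1. A call has 1 to 8 rows; each row shifts and turns the commanded pose from where the row before left it, along the tool's axes as they then stand; what a row does not reach is not made up. A row lasts 1/8 s, in which the tool goes at most 62.5 mm and 10.7 degrees, less where a joint would pass 70% of its speed; a pose out of reach is approached as far as the arm can. A call with a number of a shift or a turn outside -1 to 1 is refused whole. A call with a gripper value outside its range is refused whole. The fingers move at their own pace and stop on an object; "squeeze" is the grip in N (left out, the last holds). Time passes only in rows, so rows that do not move let the fingers close. It gives the time, the measured TCP pose, the force and the opening at its end, in the units of the state.
- state(): the state, without advancing time (a new reading comes with each control period).
- camera(name): name is "scene" or "top" or "wrist"; returns a dict with "color" (420x560x3 uint8, red, green, blue), "K" (3x3 intrinsics, pixels), "R" (3x3) and "t" (3): a world point X has camera coordinates R X + t. Camera axes: x right, y down, z forward; pixel columns grow to the right and rows downward; lengths in mm; the calibration is good to about 2 mm. The wrist camera is an equidistant fisheye: a pixel r from the principal point sees the ray r / f radians off the axis. A picture is of the moment at which its call begins. There is no depth.
- finish_job(): hands the job in, once; it reports no verdict.
Trained networks look in a picture, given as the dict that the camera call returned (one of the last four; its "shot" number tells which), for a name from the list of things; names that differ only in an ending like _2 or _b are one class to them, and where a whole thing is asked for, a point or a joint stands for the part that bears it (a point fixed in the world has none). Each returns a list of dicts, best first, with "conf" (0 to 1); they miss things now and then, are a little off and sometimes report something else, mostly with a low value. They report only what shows in the picture. A call takes as long as a camera call. They do not tell look-alikes from the thing itself.
- recognise(picture, thing): "extent" ([left, top, right, bottom] in pixels, round what is visible of it).
- outline_of(picture, thing): "region" (420x560 bool, what is visible of it) and "extent" ([left, top, right, bottom] in pixels, round what is visible of it).
The state is a dict: "time_s": time; "qpos": joint angles; "dq": joint speeds; "tau": joint torques, N m; "ee_pos": TCP position; "tool_rot": TCP orientation; "force": force on the tool from outside, world axes, zero at the start; "moment": the same for the moment, N m; "opening": finger opening in mm.
Only numpy, scipy, OpenCV 4.12 (cv2) and the standard library are available. Lean on these libraries where they do the work, as an engineer would, in place of code of your own. Each camera call takes 0.05 s, during which the arm holds its last target.

## Working session

There is one attempt and no reset: what is moved stays moved. The work goes in short steps, Python scripts to look and compute and a tool call to move; the robot and the scene stay as the last step left them, time stands still between calls to the robot, and variables do not carry over. Pictures are saved under pics/ and viewed, and the job is handed in when it is done.

Besides the shell and the picture viewer there is one more tool, called after "Call:" as name(argument=value, ...) on one line, values as JSON. send_rows: Moves the arm, as the interface text tells. Shift numbers are shares of 60 mm and turn numbers shares of 0.1 rad, none past 1 either way. Its arguments: {"type":"object","properties":{"series":{"type":"array"},"squeeze":{"type":"number"}},"required":["series"]}

```bash
mkdir -p pics; python3 - <<'E'
from workcell import *
import cv2
s=state(); print(s)
for n in ("top","scene"):
    p=camera(n); cv2.imwrite(f"pics/{n}0.png",p["color"][:,:,::-1]); print(n,p["K"].tolist(),p["R"].tolist(),p["t"].tolist())
    for th in ("case_a_center","mat_center"):
        for r in recognise(p,th): print(th,r)
E
```

```text
{'time_s': 0.0, 'qpos': array([-1.37528533e+00,  5.28295930e-02,  1.40169962e+00, -1.79640687e-05,
        1.68858630e+00, -7.03208447e-02]), 'dq': array([ 0.00185854, -0.00032492, -0.00077451,  0.0004075 , -0.00031399,
       -0.00191937]), 'tau': array([ 1.29004726e-03, -3.81672335e+01, -3.60183835e+01, -6.92662388e-05,
        6.22274412e-03, -1.39040378e-05]), 'ee_pos': array([ 137.87681777, -506.28518766,  238.48884142]), 'tool_rot': array([-3.11237786e+00, -4.16134720e-01,  1.77519778e-04]), 'force': array([-0.03010538, -0.82771454, -0.78124999]), 'moment': array([0.01278291, 0.03126623, 0.02372598]), 'opening': 85.37004558931827}
top [[458.50178259941106, 0.0, 287.3705106299101], [0.0, 458.50178259941106, 205.24944784289335], [0.0, 0.0, 1.0]] [[-0.0003029035988194549, -0.9996926015359708, -0.02479134291749917], [-0.9936509036727426, 0.003090083940064357, -0.11246480788044652], [0.11250684370184873, 0.024599874298186317, -0.9933463929087183]] [20.88815577175209, 488.1476984414851, 1180.898959343271]
case_a_center {'extent': [184.4, 194.7, 216.1, 245.4], 'conf': 0.82}
case_a_center {'extent': [135.9, 147.6, 163.3, 177.5], 'conf': 0.69}
case_a_center {'extent': [430.1, 233.5, 486.2, 287.6], 'conf': 0.6}
mat_center {'extent': [245.6, 126.2, 298.1, 156.6], 'conf': 0.74}
scene [[506.6527182216271, 0.0, 284.3167656949457], [0.0, 506.6527182216271, 206.63755458849818], [0.0, 0.0, 1.0]] [[-0.5181108001363676, 0.855228186824752, 0.012080862655437792], [0.6047345781367344, 0.37627327611948397, -0.7019362589894446], [-0.6048613798118033, -0.35637504140828574, -0.7121373049303091]] [251.0731314831946, -256.5469147294645, 1688.2598729935758]
mat_center {'extent': [233.6, 254.5, 304.0, 303.0], 'conf': 0.78}
```

View pics/top0.png

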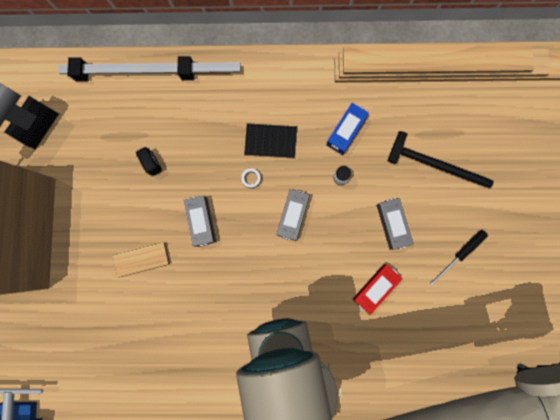

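View pics/scene0.png

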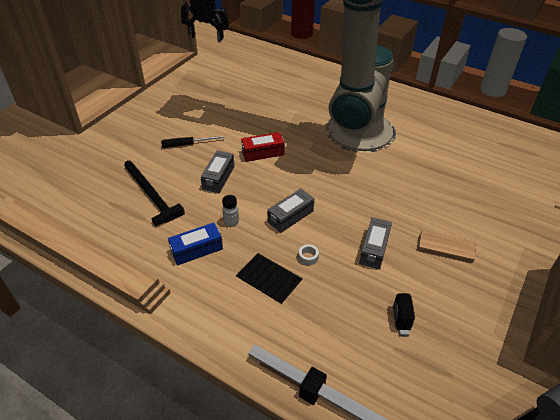

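The top view shows the grey cases at about (200,221), (293,214) and (396,223), and the mat at (271,141). The blue case is at (347,128) and the red one at (378,289). I'll fit box silhouettes to get the poses.

```bash
cat > h.py <<'E'
import numpy as np,cv2
from scipy.optimize import minimize
def proj(p,X):
    c=X@p["R"].T+p["t"]; u=c@p["K"].T; return u[:,:2]/u[:,2:]
def back(p,uv,z):
    d=np.linalg.inv(p["K"])@np.array([uv[0],uv[1],1.]); d=p["R"].T@d; o=-p["R"].T@p["t"]
    return o+d*(z-o[2])/d[2]
def box(x,y,a,L=124,W=54,H=52,z0=0):
    c,s=np.cos(a),np.sin(a)
    return np.array([[x+c*i*L/2-s*j*W/2,y+s*i*L/2+c*j*W/2,z0+k*H] for i in(-1,1) for j in(-1,1) for k in(0,1)])
def sil(p,B,S=8):
    m=np.zeros((420,560),np.uint8)
    h=cv2.convexHull(proj(p,B).astype(np.float32))
    cv2.fillConvexPoly(m,np.round(h*16).astype(np.int32),255,cv2.LINE_AA,4); return m/255.
def fit(views,x0,**k):
    ms=[(p,cv2.GaussianBlur(m.astype(float),(0,0),1.0)) for p,m in views]
    f=lambda v:sum(((cv2.GaussianBlur(sil(p,box(v[0],v[1],v[2]/100,**k)),(0,0),1.)-m)**2).sum() for p,m in ms)
    best=None
    for da in(-20,0,20):
        s0=np.array([x0[0],x0[1],x0[2]*100+da])
        r=minimize(f,s0,method="Nelder-Mead",options=dict(initial_simplex=s0+np.array([[0,0,0],[8,0,0],[0,8,0],[0,0,10.]])))
        if best is None or r.fun<best.fun: best=r
    return best.x*[1,1,.01],best.fun
E
python3 - <<'E'
from workcell import *
from h import *
T=camera("top");S=camera("scene")
oT=outline_of(T,"case_a_center");oS=outline_of(S,"case_a_center")
for o in oT: print("T",o["extent"],o["conf"],o["region"].sum())
for o in oS: print("S",o["extent"],o["conf"],o["region"].sum())
for n,uv,a in(("a",(200,221),.1),("b",(293,214),-.2),("c",(396,223),.15)):
    g=back(T,uv,40); 
    m=[(T,o["region"]) for o in oT if np.hypot(*(np.mean(np.array(o["extent"]).reshape(2,2),0)-uv))<12][:1]
    us=proj(S,np.array([[g[0],g[1],26]]))[0]
    ms=[(S,o["region"]) for o in oS if np.hypot(*(np.mean(np.array(o["extent"]).reshape(2,2),0)-us))<15][:1]
    print(n,g,us,len(m),len(ms))
    for lab,v in(("T",m),("S",ms),("TS",m+ms)):
        if v: print(lab,fit(v,(g[0],g[1],a)))
for P in(T,S):
  for o in outline_of(P,"mat_center")[:1]: print("mat",fit([(P,o["region"])],(*back(P,np.mean(np.array(o["extent"]).reshape(2,2),0),4)[:2],0),L=90,W=140,H=4))
for t in("tape_roll_center","glue_center","measure_center","offcut_center","mallet","driver"):
  for o in recognise(T,t)[:2]: print(t,o["conf"],back(T,np.mean(np.array(o["extent"]).reshape(2,2),0),20))
E
```

```text
T [181.5, 196.4, 215.2, 250.1] 0.72 1147
T [278.5, 188.7, 308.9, 242.5] 0.55 974
S [357.1, 218.5, 394.7, 267.1] 0.88 1048
a [446.11261853 248.02089076  40.        ] [374.08197515 240.75105781] 1 1
T (array([4.46251110e+02, 2.50572715e+02, 2.40567925e-01]), np.float64(40.16369461658986))
S (array([4.48969582e+02, 2.53042999e+02, 2.30965766e-01]), np.float64(30.274375567028095))
TS (array([4.47176387e+02, 2.51840818e+02, 2.32774862e-01]), np.float64(78.81706977540206))
b [463.83220509   5.10407736  40.        ] [289.95379056 209.41979952] 1 0
T (array([ 4.61730497e+02,  6.37405155e+00, -2.73746378e-01]), np.float64(47.58908480204509))
TS (array([ 4.61730497e+02,  6.37405155e+00, -2.73746378e-01]), np.float64(47.58908480204509))
c [ 439.7887625  -260.88708522   40.        ] [216.7531963  170.41456147] 0 0
mat (array([ 6.69553749e+02,  6.72625860e+01, -6.98997812e-02]), np.float64(27.642772593977547))
mat (array([ 6.70883902e+02,  6.79177005e+01, -7.87023610e-02]), np.float64(14.768104254678889))
tape_roll_center 0.74 [558.68562488 113.2828771   20.        ]
glue_center 0.85 [ 567.46206501 -124.06289189   20.        ]
offcut_center 0.74 [659.82525378  63.83304926  20.        ]
offcut_center 0.6 [344.48295572 407.68676461  20.        ]
mallet 0.8 [ 611.62979446 -396.18222226   20.        ]
driver 0.88 [ 349.51730699 -424.35309787   20.        ]
driver 0.52 [606.10154892 399.53242716  20.        ]
```

```bash
python3 - <<'E'
from workcell import *
from h import *
T=camera("top");S=camera("scene")
for P,nm in((T,"T"),(S,"S")):
  for th in("case_c_center","case_b_center"):
    for o in outline_of(P,th):
      uv=np.mean(np.array(o["extent"]).reshape(2,2),0); g=back(P,uv,26)
      print(nm,th,o["conf"],g[:2].round(), end=' ')
      print(min((fit([(P,o["region"])],(*g[:2],a)) for a in(-.25,.25)),key=lambda r:r[1]))
# label method
I=T["color"].astype(int); w=((I.min(2)>150)&(I.max(2)-I.min(2)<40)).astype(np.uint8)
n,l,st,c=cv2.connectedComponentsWithStats(w)
for i in range(1,n):
  if 80<st[i,4]<900:
    ys,xs=np.nonzero(l==i); pts=np.array([back(T,(x,y),52)[:2] for x,y in zip(xs,ys)],np.float32)
    ctr=pts.mean(0); u,sv,vt=np.linalg.svd(pts-ctr); d=vt[0]*np.sign(vt[0,0]); print("label",st[i,4],c[i].round(1),ctr,np.arctan2(d[1],d[0]))
V=I.astype(np.uint8)[:,:,::-1].copy()
for b in(box(447,252,.233),box(461.7,6.4,-.274)):
  h=cv2.convexHull(proj(T,b).astype(np.float32)); cv2.polylines(V,[h.astype(int)],True,(0,255,0))
cv2.imwrite("pics/ov.png",cv2.resize(V[170:310,160:440],None,fx=2.8,fy=2.8,interpolation=cv2.INTER_NEAREST))
E
```

```text
T case_c_center 0.97 [ 436. -256.] (array([ 4.38764450e+02, -2.59628897e+02,  2.80993113e-01]), np.float64(10.174956356194423))
T case_c_center 0.71 [ 341. -424.] (array([ 375.74357901, -436.08696753,   -1.22021901]), np.float64(849.0129051233656))
T case_c_center 0.58 [ 271. -212.] (array([ 270.93241308, -209.26086743,   -0.74641864]), np.float64(6.582929583278425))
T case_b_center 0.75 [ 694. -138.] (array([ 6.92656790e+02, -1.39606468e+02, -5.33419191e-01]), np.float64(63.28596052241698))
T case_b_center 0.55 [463.   3.] (array([ 4.62166216e+02,  5.72417748e+00, -2.71503574e-01]), np.float64(14.273303522043888))
S case_c_center 0.92 [ 442. -253.] (array([ 4.39501361e+02, -2.57617797e+02,  2.87664763e-01]), np.float64(28.503071189818762))
S case_c_center 0.91 [ 280. -194.] (array([ 272.26432517, -206.69619677,   -0.76406811]), np.float64(29.66777747253109))
S case_b_center 0.93 [ 696. -145.] (array([ 6.95440691e+02, -1.39661348e+02, -5.93276651e-01]), np.float64(35.857194761521015))
S case_b_center 0.71 [466.  12.] (array([ 4.63254465e+02,  7.86495506e+00, -2.57134551e-01]), np.float64(22.138950216361522))
label 784 [131.3  67.3] [861.1742 440.7349] -1.5688127
label 388 [216.5  66.3] [861.4669  209.72696] -1.5672848
label 295 [347.9 126. ] [ 694.29083 -139.66429] -0.57247895
label 158 [250.4 177.4] [558.81354 115.89331] 0.09294089
label 377 [292.5 213.9] [462.9673     6.249327] -0.28083277
label 371 [197.5 220.2] [447.26932 251.99252] 0.20025992
label 366 [396.2 223.1] [ 438.76993 -258.78867] 0.27242854
label 336 [378.3 289.3] [ 271.72723 -209.54674] -0.74198663
label 604 [277.  395.7] [12.400625 45.243244] 0.19951947
label 148 [  4.8 404.9] [-14.2970495 725.66895  ] 0.066119805
```

View pics/ov.png

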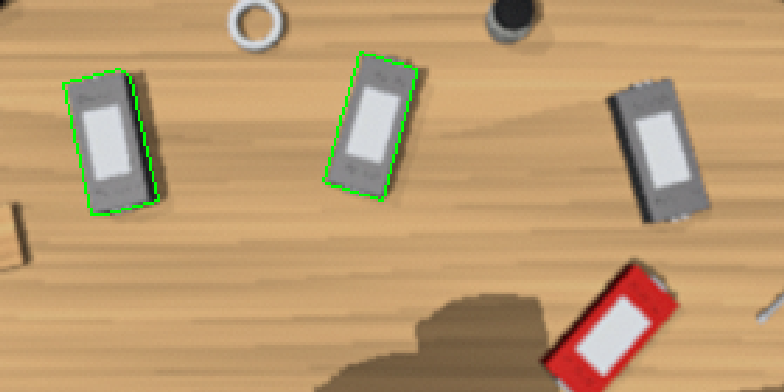

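Call:
send_rows(series=[[0,0.74,-0.332,0,0],[0,0.74,-0.332,0,0],[0,0.74,-0.332,0,0],[0,0.74,-0.332,0,0],[0,0.74,-0.332,0,0],[0,0.74,-0.332,0,0],[0,0.74,-0.332,0,0],[0,0.74,-0.332,0,-0.14]], squeeze=70)

```text
time_s: 2.2
ee_pos: [439.9, -258.4, 239.5]
tool_rot: [3.11, 0.438, 0.0]
force: [-0.4, -0.2, -0.6]
opening: 85.9
```

Call:
send_rows(series=[[0,0,0,0.5,0],[0,0,0,0.5,0]])

```text
time_s: 2.45
ee_pos: [439.4, -259.0, 178.7]
tool_rot: [3.11, 0.44, 0.001]
force: [-0.6, 0.9, -1.1]
opening: 85.4
```

```bash
cat >> h.py <<'E'
from scipy.spatial.transform import Rotation as Ro
def goal(s,x,y,z,yaw):
    "remaining shift in tool axes as shares of 60mm, turn as shares .1rad"
    R=Ro.from_rotvec(s["tool_rot"]).as_matrix(); ty=np.arctan2(R[1,0],R[0,0])
    d=R.T@(np.array([x,y,z])-s["ee_pos"])
    print("t",s["time_s"],"pos",s["ee_pos"].round(1),"yaw",round(ty,3),"F",s["force"].round(2),"M",s["moment"].round(3),"open",round(s["opening"],1))
    print("mm",d.round(1),"shares",(d/60).round(3),"turn",round(-((yaw-ty+np.pi/2)%np.pi-np.pi/2)/.1,3))
E
python3 - <<'E'
from workcell import *
from h import *
goal(state(),439,-259,16,.28)
W=camera("wrist"); cv2.imwrite("pics/w0.png",W["color"][:,:,::-1])
T=camera("top"); cv2.imwrite("pics/t1.png",T["color"][:,:,::-1])
E
```

```text
t 2.45 pos [ 439.4 -259.   178.7] yaw 0.281 F [-0.59  0.87 -1.13] M [-0.001 -0.02  -0.002] open 85.4
mm [ -0.5  -0.2 162.7] shares [-0.008 -0.003  2.712] turn 0.013
```

View pics/w0.png

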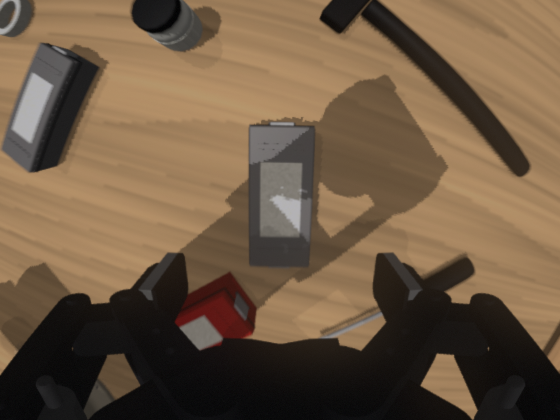

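The wrist view shows case c centred between the fingers at (282,195) and square to them, with the red case well clear. Descending.

Call:
send_rows(series=[[0,0,0,0.8,0],[0,0,0,0.8,0],[0,0,0,0.6,0],[0,0,0,0.3,0],[0,0,0,0.2,0],[1,0,0,0,0],[1,0,0,0,0],[1,0,0,0,0]])

```text
time_s: 3.55
ee_pos: [439.8, -260.2, 19.0]
tool_rot: [3.109, 0.438, 0.004]
force: [0.1, -1.2, 5.7]
opening: 53.3
```

Call:
send_rows(series=[[1,0,0,0,0],[1,0,0,0,0],[1,0,0,0,0]])

```text
time_s: 3.92
ee_pos: [439.8, -260.2, 19.0]
tool_rot: [3.109, 0.438, 0.004]
force: [0.1, -0.7, 6.0]
opening: 53.1
```

```bash
python3 - <<'E'
from workcell import *
from h import *
goal(state(),439,-259,16,.28)
E
```

```text
t 3.925 pos [ 439.8 -260.2   19. ] yaw 0.28 F [ 0.13 -0.75  6.02] M [ 0.149  0.139 -0.043] open 53.1
mm [-0.4 -1.4  3. ] shares [-0.007 -0.023  0.05 ] turn -0.003
```

Call:
send_rows(series=[[1,0,0,-0.3,0],[1,0,0,-0.6,0],[1,0,0,-0.7,0],[1,0,0,-0.4,0],[1,0,0,0,0],[1,0,0,0,0],[1,0,0,0,0],[1,0,0,0,0]])

```text
time_s: 4.92
ee_pos: [438.4, -259.2, 136.2]
tool_rot: [-3.11, -0.438, 0.002]
force: [-0.1, -0.1, -4.1]
opening: 53.5
```

```bash
cat >> h.py <<'E'
def samp(n,camera,state):
    for i in range(n):
        s=state(); R=Ro.from_rotvec(s["tool_rot"]).as_matrix()
        print(round(s["time_s"],3),s["ee_pos"].round(1),"Ft",(R.T@s["force"]).round(2),"Mt",(R.T@s["moment"]).round(3),round(s["opening"],1))
        camera("wrist")
E
python3 - <<'E'
from workcell import *
from h import *
samp(6,camera,state)
E
```

```text
4.925 [ 438.4 -259.2  136.2] Ft [-0.08  0.1   4.14] Mt [ 0.033 -0.074 -0.01 ] 53.5
4.975 [ 438.5 -259.3  136.5] Ft [-0.43 -0.34  4.3 ] Mt [ 0.04  -0.016  0.076] 53.6
5.025 [ 438.6 -259.4  136.7] Ft [ 0.03 -1.13  5.54] Mt [ 0.015 -0.049 -0.038] 53.6
5.075 [ 438.7 -259.4  136.9] Ft [ 0.49 -0.08  4.6 ] Mt [-0.003 -0.01   0.049] 53.6
5.125 [ 438.7 -259.5  137. ] Ft [0.15 0.4  4.21] Mt [-0.038 -0.046 -0.045] 53.2
5.175 [ 438.8 -259.5  137.2] Ft [ 1.15 -0.22  5.14] Mt [ 0.017 -0.01  -0.051] 53.2
```

Call:
send_rows(series=[[1,0.8,0,0,0],[1,0.8,0,0,0],[1,-0.8,0,0,0],[1,-0.8,0,0,0],[1,0.8,0,0,0],[1,0.8,0,0,0],[1,-0.8,0,0,0],[1,-0.8,0,0,0]])

```text
time_s: 6.22
ee_pos: [438.3, -259.3, 136.0]
tool_rot: [-3.109, -0.441, 0.003]
force: [2.4, 0.9, -4.3]
opening: 53.2
```

```bash
python3 - <<'E'
from workcell import *
from h import *
samp(14,camera,state)
E
```

```text
6.225 [ 438.3 -259.3  136. ] Ft [ 2.52 -0.2   4.28] Mt [ 0.055  0.118 -0.124] 53.2
6.275 [ 433.3 -260.7  135.6] Ft [-6.33  2.57  4.75] Mt [-0.226 -0.629  0.248] 53.1
6.325 [ 435.5 -260.3  136.3] Ft [-0.03 -0.61  2.95] Mt [0.033 0.891 0.016] 53.0
6.375 [ 437.4 -260.   137.1] Ft [ 1.75 -0.49  4.24] Mt [-0.206 -0.046  0.063] 53.1
6.425 [ 438.5 -259.8  137.5] Ft [-0.04 -0.57  3.85] Mt [-0.393 -1.537  0.167] 53.4
6.475 [ 439.1 -259.7  137.7] Ft [-0.26  1.42  6.36] Mt [0.116 0.134 0.062] 52.9
6.525 [ 439.5 -259.5  137.8] Ft [0.2  0.06 5.  ] Mt [ 0.127  0.726 -0.025] 53.1
6.575 [ 439.5 -259.4  137.7] Ft [ 0.28 -0.55  4.84] Mt [-0.154 -0.313 -0.12 ] 53.2
6.625 [ 439.5 -259.3  137.5] Ft [-0.36  0.08  4.44] Mt [-0.119 -0.384 -0.003] 53.4
6.675 [ 439.5 -259.3  137.4] Ft [-0.45  0.05  4.99] Mt [0.163 0.559 0.049] 52.9
6.725 [ 439.3 -259.3  137.3] Ft [ 0.68 -0.5   6.02] Mt [-0.029  0.31  -0.032] 53.1
6.775 [ 439.2 -259.3  137.3] Ft [-0.16  0.71  4.18] Mt [-0.22  -0.717  0.009] 53.0
6.825 [ 439.1 -259.3  137.3] Ft [-0.15  0.16  5.51] Mt [0.071 0.087 0.009] 53.2
6.875 [ 439.1 -259.4  137.3] Ft [ 0.39 -0.49  4.7 ] Mt [0.115 0.622 0.046] 53.3
```

```bash
cat >> h.py <<'E'
def stat(n,camera,state):
    A=[]
    for i in range(n):
        s=state(); R=Ro.from_rotvec(s["tool_rot"]).as_matrix(); A.append(np.r_[R.T@s["force"],R.T@s["moment"]]); camera("wrist")
    A=np.array(A); print("t",s["time_s"],"mean",A.mean(0).round(3),"sd",A.std(0).round(3)); return A
E
python3 - <<'E'
from workcell import *
from h import *
print(stat(16,camera,state)[:,4].round(2))
E
```

```text
t 7.675 mean [-2.250e-01  6.000e-03  5.011e+00 -4.000e-03 -6.300e-02  2.500e-02] sd [1.516 0.78  0.695 0.128 0.629 0.071]
[-0.32 -0.52  0.6   0.36 -0.73  0.22  0.6  -0.58 -0.22 -1.51  0.8   0.41
  0.56 -0.53 -0.59  0.44]
```

Call:
send_rows(series=[[1,-0.8,0,0,0],[1,-0.8,0,0,0],[1,0.8,0,0,0],[1,0.8,0,0,0],[1,-0.8,0,0,0],[1,-0.8,0,0,0],[1,0.8,0,0,0],[1,0.8,0,0,0]])

```text
time_s: 8.72
ee_pos: [439.1, -260.2, 137.8]
tool_rot: [3.111, 0.433, 0.001]
force: [0.6, -1.1, -3.8]
opening: 53.2
```

```bash
python3 - <<'E'
from workcell import *
from h import *
samp(14,camera,state)
print(stat(8,camera,state)[:,4].round(2))
print(stat(12,camera,state)[:,4].round(2))
E
```

```text
8.725 [ 439.1 -260.2  137.8] Ft [0.24 1.26 3.81] Mt [-0.178 -0.46  -0.09 ] 53.2
8.775 [ 443.8 -257.8  137.5] Ft [ 1.4  -4.87  4.55] Mt [ 0.459 -0.668  0.134] 53.4
8.825 [ 441.7 -258.3  137.3] Ft [1.06 1.35 1.3 ] Mt [ 0.245 -1.299 -0.046] 53.2
8.875 [ 440.2 -258.7  137.1] Ft [-0.48 -0.1   3.56] Mt [ 0.114 -0.495 -0.067] 53.3
8.925 [ 439.2 -259.1  137. ] Ft [-0.22 -0.27  3.77] Mt [0.055 0.094 0.035] 52.8
8.975 [ 438.7 -259.4  137. ] Ft [-0.26 -1.49  4.18] Mt [-0.113  0.543  0.04 ] 53.6
9.025 [ 438.4 -259.6  137.1] Ft [ 0.52 -0.44  5.41] Mt [-0.125  0.464 -0.071] 53.3
9.075 [ 438.3 -259.7  137.3] Ft [0.42 0.32 7.34] Mt [ 0.064 -0.215 -0.092] 53.1
9.125 [ 438.3 -259.7  137.3] Ft [0.71 0.94 5.19] Mt [ 0.2   -0.673 -0.06 ] 53.2
9.175 [ 438.3 -259.8  137.4] Ft [-0.03  0.52  4.56] Mt [ 0.194 -0.604 -0.036] 53.6
9.225 [ 438.4 -259.8  137.4] Ft [-0.71 -0.99  3.86] Mt [ 0.049 -0.112  0.068] 53.4
9.275 [ 438.4 -259.8  137.5] Ft [-1.81 -0.81  3.97] Mt [-0.159  0.465  0.074] 53.2
9.325 [ 438.5 -259.7  137.4] Ft [0.58 0.01 4.95] Mt [-0.199  0.634  0.027] 53.5
9.375 [ 438.6 -259.7  137.5] Ft [ 0.39 -0.38  5.43] Mt [-0.122  0.543 -0.01 ] 53.4
t 9.775 mean [ 2.190e-01  7.500e-02  5.054e+00  2.000e-02 -7.300e-02  4.000e-03] sd [0.755 0.226 0.902 0.121 0.469 0.055]
[-0.1  -0.6  -0.73 -0.24  0.46  0.7   0.22 -0.29]
t 10.375 mean [-0.189 -0.045  4.389  0.014 -0.039  0.017] sd [0.623 0.63  0.788 0.143 0.552 0.067]
[-0.6  -0.67 -0.22  0.51  0.75  0.36 -0.27 -0.68 -0.65 -0.25  0.45  0.79]
```

```bash
python3 - <<'E'
from workcell import *
from h import *
goal(state(),439.8,-260.2,19,.28)
A=stat(10,camera,state); print(A[:,[0,4]].T.round(2))
W=camera("scene"); cv2.imwrite("pics/s1.png",cv2.resize(W["color"][80:220,130:330,::-1],None,fx=4,fy=4))
E
```

```text
t 10.425 pos [ 438.8 -259.5  137.3] yaw 0.28 F [ 0.61  0.31 -6.16] M [-0.012 -0.364 -0.004] open 53.5
mm [  0.8   0.9 118.3] shares [0.013 0.015 1.972] turn -0.002
t 10.875 mean [ 1.010e-01  1.900e-02  5.043e+00  1.700e-02 -1.220e-01 -2.000e-03] sd [0.702 0.536 0.827 0.146 0.503 0.058]
[[ 0.67  0.41  0.87  0.3  -1.41 -0.36  0.17  0.51  0.68 -0.84]
 [ 0.35 -0.27 -0.76 -0.58  0.15  0.64  0.6  -0.1  -0.69 -0.54]]
```

View pics/s1.png

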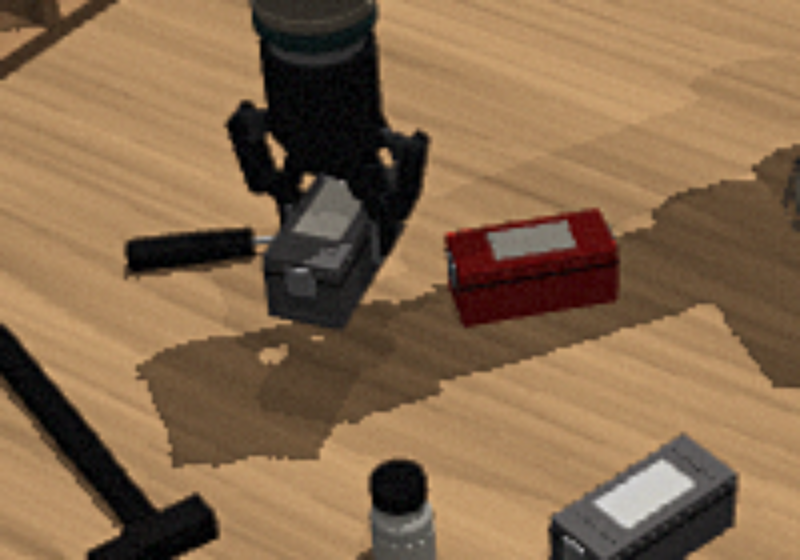

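The scene view shows case c in the fingers, near level, above its spot. It is rocking in the pads, so this reading is unclear. I'll set it down where it stood and compare it with another case.

Call:
send_rows(series=[[1,0,0,0.5,0],[1,0,0,0.6,0],[1,0,0,0.5,0],[1,0,0,0.2,0],[1,0,0,0.1,0],[1,0,0,0.05,0],[1,0,0,0.03,0],[1,0,0,0,0]])

```text
time_s: 11.98
ee_pos: [439.1, -259.8, 19.2]
tool_rot: [3.11, 0.438, 0.001]
force: [-0.9, -0.6, -2.8]
opening: 53.3
```

```bash
python3 - <<'E'
from workcell import *
from h import *
goal(state(),439.8,-260.2,19,.28)
samp(4,camera,state)
E
```

```text
t 11.975 pos [ 439.1 -259.8   19.2] yaw 0.28 F [-0.89 -0.62 -2.82] M [-0.267  0.49  -0.092] open 53.3
mm [0.6 0.6 0.2] shares [0.009 0.009 0.003] turn -0.002
11.975 [ 439.1 -259.8   19.2] Ft [-1.03  0.35  2.82] Mt [-0.121 -0.545  0.091] 53.3
12.025 [ 439.1 -259.8   19.2] Ft [ 0.17 -1.09  6.07] Mt [-0.122 -0.088 -0.082] 53.1
12.075 [ 439.  -259.7   19. ] Ft [ 5.29 -0.13  4.97] Mt [-0.085  0.084  0.074] 53.3
12.125 [ 439.  -259.6   18.9] Ft [-1.36 -0.39  4.64] Mt [ 0.051 -0.809  0.15 ] 52.9
```

Call:
send_rows(series=[[1,0,0,0.03,0],[1,0,0,0.03,0],[1,0,0,0,0],[1,0,0,0,0]])

```text
time_s: 12.68
ee_pos: [439.5, -260.0, 18.4]
tool_rot: [3.11, 0.438, 0.002]
force: [-11.1, 7.7, 22.0]
opening: 53.0
```

```bash
python3 - <<'E'
from workcell import *
from h import *
samp(6,camera,state)
E
```

```text
12.675 [ 439.5 -260.    18.4] Ft [ -8.53 -10.42 -21.99] Mt [ 1.547 -1.308 -0.014] 53.0
12.725 [ 439.5 -260.    18.5] Ft [ -7.33  -9.64 -22.44] Mt [ 1.588 -1.377 -0.022] 53.3
12.775 [ 439.5 -260.    18.4] Ft [ -9.26 -10.72 -22.15] Mt [ 1.566 -1.362 -0.04 ] 53.1
12.825 [ 439.5 -260.    18.4] Ft [ -8.57  -9.6  -21.98] Mt [ 1.527 -1.371 -0.019] 53.0
12.875 [ 439.5 -260.    18.4] Ft [ -9.23  -9.44 -23.52] Mt [ 1.595 -1.336 -0.012] 52.8
12.925 [ 439.5 -260.    18.4] Ft [ -8.22 -10.03 -22.62] Mt [ 1.61  -1.395 -0.076] 53.3
```

Call:
send_rows(series=[[1,0,0,-0.04,0],[0,0,0,0,0],[0,0,0,0,0],[0,0,0,0,0],[0,0,0,-0.2,0],[0,0,0,-0.6,0],[0,0,0,-0.9,0],[0,0,0,-0.6,0]])

```text
time_s: 13.98
ee_pos: [439.3, -259.9, 159.0]
tool_rot: [3.108, 0.438, 0.004]
force: [-0.5, -1.4, -0.2]
opening: 85.7
```

```bash
python3 - <<'E'
from workcell import *
from h import *
goal(state(),462.7,6.5,160,-.27)
W=camera("wrist"); cv2.imwrite("pics/w1.png",W["color"][:,:,::-1])
E
```

```text
t 13.975 pos [ 439.3 -259.9  159. ] yaw 0.28 F [-0.53 -1.44 -0.16] M [-0.007 -0.016  0.   ] open 85.7
mm [  96.  -249.6   -1.5] shares [ 1.6   -4.159 -0.025] turn 5.498
```

View pics/w1.png

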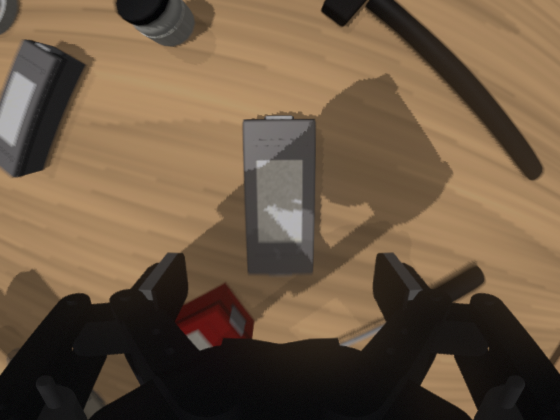

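Case c stands flat again (wrist view, centred at (279,195)). On to b.

Call:
send_rows(series=[[0,0.32,-0.83,0,0],[0,0.32,-0.83,0,0],[0,0.32,-0.83,0,0],[0,0.32,-0.83,0,0],[0,0.32,-0.84,0,0],[0,0,0,0,0.92],[0,0,0,0,0.92],[0,0,0,0,0.92]])

```text
time_s: 15.02
ee_pos: [462.2, 7.1, 155.9]
tool_rot: [3.141, 0.002, 0.001]
force: [0.1, -0.1, 0.0]
opening: 85.2
```

Call:
send_rows(series=[[0,0,0,0,0.92],[0,0,0,0,0.92],[0,0,0,0,0.9],[0,0,0,0,0]])

```text
time_s: 15.52
ee_pos: [462.2, 6.9, 155.8]
tool_rot: [3.113, -0.422, 0.001]
force: [0.3, -0.7, 0.2]
opening: 85.6
```

```bash
python3 - <<'E'
from workcell import *
from h import *
goal(state(),462.7,6.5,18,-.27)
W=camera("wrist"); cv2.imwrite("pics/w2.png",W["color"][:,:,::-1])
E
```

```text
t 15.525 pos [462.2   6.9 155.8] yaw -0.269 F [ 0.33 -0.67  0.2 ] M [-0.014  0.015 -0.05 ] open 85.6
mm [  0.5   0.2 137.8] shares [0.008 0.004 2.297] turn 0.006
```

View pics/w2.png

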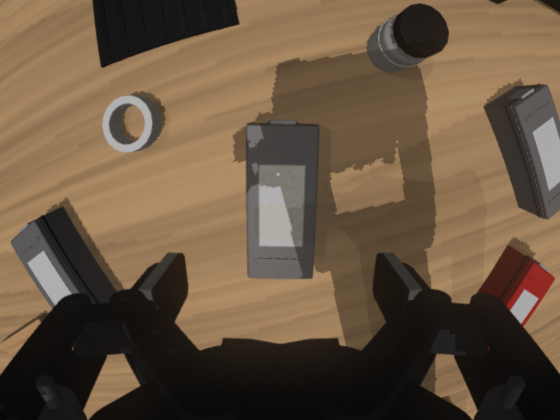

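Call:
send_rows(series=[[0,0,0,0.8,0],[0,0,0,0.7,0],[0,0,0,0.5,0],[0,0,0,0.3,0],[1,0,0,0,0],[1,0,0,0,0],[1,0,0,0,0],[1,0,0,0,0]], squeeze=110)

```text
time_s: 16.58
ee_pos: [463.1, 6.8, 18.7]
tool_rot: [-3.113, 0.423, -0.004]
force: [-0.6, 0.9, 5.8]
opening: 52.5
```

Call:
send_rows(series=[[1,0,0,0,0],[1,0,0,0,0],[1,0,0,-0.3,0],[1,0,0,-0.6,0],[1,0,0,-0.7,0],[1,0,0,-0.4,0],[1,0,0,0,0],[1,0,0,0,0]])

```text
time_s: 17.58
ee_pos: [461.3, 6.9, 135.6]
tool_rot: [3.113, -0.423, -0.004]
force: [-0.1, 0.7, -3.7]
opening: 52.7
```

```bash
python3 - <<'E'
from workcell import *
from h import *
samp(5,camera,state)
E
```

```text
17.575 [461.3   6.9 135.6] Ft [-0.24 -0.63  3.73] Mt [0.008 0.015 0.033] 52.7
17.625 [461.2   7.  135.3] Ft [ 0.02 -0.31  2.5 ] Mt [ 0.038 -0.071  0.048] 53.1
17.675 [461.2   6.9 135.4] Ft [ 0.39 -0.69  2.4 ] Mt [-0.023  0.006 -0.033] 53.1
17.725 [461.4   6.9 135.6] Ft [0.45 0.6  2.78] Mt [0.035 0.028 0.012] 53.3
17.775 [461.5   6.9 135.9] Ft [-0.6   0.81  2.07] Mt [ 0.054 -0.001 -0.004] 52.7
```

Call:
send_rows(series=[[1,0.8,0,0,0],[1,0.8,0,0,0],[1,-0.8,0,0,0],[1,-0.8,0,0,0],[1,0.8,0,0,0],[1,0.8,0,0,0],[1,-0.8,0,0,0],[1,-0.8,0,0,0]])

```text
time_s: 18.82
ee_pos: [461.3, 7.0, 134.5]
tool_rot: [3.112, -0.424, -0.009]
force: [-0.6, 0.4, -1.1]
opening: 53.1
```

```bash
python3 - <<'E'
from workcell import *
from h import *
samp(26,camera,state)
E
```

```text
18.825 [461.3   7.  134.5] Ft [-0.65 -0.27  1.14] Mt [ 0.058  0.009 -0.016] 53.1
18.875 [455.5   8.5 133.4] Ft [ 1.8  -3.15  4.21] Mt [0.155 0.113 0.044] 52.9
18.925 [458.2   7.9 134.7] Ft [1.55 1.03 2.81] Mt [0.021 0.118 0.016] 52.9
18.975 [460.5   7.4 136.2] Ft [ 0.39 -0.1   2.68] Mt [0.02  0.022 0.074] 52.8
19.025 [461.9   7.  137.1] Ft [ 0.64 -0.63  1.  ] Mt [-0.036  0.036 -0.002] 52.9
19.075 [462.6   6.8 137.6] Ft [ 0.46 -0.98  2.7 ] Mt [-0.018  0.032  0.005] 53.0
19.125 [463.    6.7 137.8] Ft [ 0.26 -0.57  2.32] Mt [-0.005  0.043  0.019] 53.1
19.175 [463.    6.7 137.8] Ft [-0.32 -0.35  3.26] Mt [-0.04  -0.003 -0.016] 52.8
19.225 [463.    6.7 137.7] Ft [-0.47 -0.07  2.06] Mt [ 0.021 -0.022 -0.062] 52.9
19.275 [462.9   6.7 137.5] Ft [-0.84  0.48  2.69] Mt [-0.009 -0.005  0.02 ] 53.0
19.325 [462.7   6.7 137.4] Ft [-0.28  0.26  3.41] Mt [0.003 0.021 0.003] 52.9
19.375 [462.6   6.7 137.3] Ft [0.05 0.6  2.8 ] Mt [0.024 0.009 0.025] 53.1
19.425 [462.4   6.8 137.3] Ft [-0.43  0.35  3.74] Mt [-0.067 -0.003  0.019] 52.8
19.475 [462.4   6.8 137.3] Ft [0.53 0.06 2.64] Mt [ 0.012 -0.04   0.
[... 272 characters left out ...]
 137.2] Ft [ 0.14 -0.38  2.69] Mt [-0.024  0.003  0.044] 52.6
19.725 [462.2   6.9 137.2] Ft [-0.01  0.23  2.65] Mt [-0.015  0.006 -0.012] 52.9
19.775 [462.2   6.9 137.3] Ft [0.54 0.39 3.28] Mt [-0.015  0.012 -0.027] 52.5
19.825 [462.1   6.9 137.3] Ft [-1.01  0.74  2.61] Mt [ 0.001 -0.091  0.03 ] 53.0
19.875 [462.1   6.9 137.3] Ft [0.18 0.01 3.16] Mt [-0.    -0.061 -0.004] 52.9
19.925 [462.1   6.9 137.3] Ft [ 0.17 -0.53  3.34] Mt [ 0.016 -0.017  0.016] 52.8
19.975 [462.1   6.9 137.3] Ft [-0.83 -0.27  2.61] Mt [ 0.03   0.009 -0.032] 52.9
20.025 [462.1   6.9 137.3] Ft [-0.39  0.36  3.21] Mt [0.007 0.004 0.007] 52.7
20.075 [462.1   6.9 137.3] Ft [ 0.16 -0.09  2.93] Mt [ 0.022 -0.01   0.002] 53.1
```

Case b is quiet, with the moment at noise level. I'll set it down and re-test c at the firmer grip.

Call:
send_rows(series=[[1,0,0,0.5,0],[1,0,0,0.6,0],[1,0,0,0.5,0],[1,0,0,0.2,0],[1,0,0,0.1,0],[1,0,0,0.06,0],[1,0,0,0.02,0],[1,0,0,0,0]])

```text
time_s: 21.12
ee_pos: [462.5, 6.8, 19.0]
tool_rot: [3.113, -0.423, 0.002]
force: [-0.2, 0.0, -2.2]
opening: 53.1
```

```bash
python3 - <<'E'
from workcell import *
from h import *
goal(state(),463.1,6.8,18.7,-.27)
samp(2,camera,state)
E
```

```text
t 21.125 pos [462.5   6.8  19. ] yaw -0.27 F [-0.23  0.03 -2.18] M [ 0.009 -0.046 -0.018] open 53.1
mm [ 0.6 -0.1  0.3] shares [ 0.009 -0.002  0.006] turn -0.002
21.125 [462.5   6.8  19. ] Ft [-0.23  0.04  2.18] Mt [0.02  0.042 0.018] 53.1
21.175 [462.5   6.9  19. ] Ft [ 0.99 -0.53  2.91] Mt [ 0.044 -0.026  0.032] 53.2
```

Call:
send_rows(series=[[1,0,0,0.02,0],[1,0,0,0,0],[0,0,0,0,0],[0,0,0,0,0],[0,0,0,0,0],[0,0,0,-0.4,0],[0,0,0,-0.9,0],[0,0,0,-0.9,0]])

```text
time_s: 22.22
ee_pos: [461.7, 6.9, 150.5]
tool_rot: [3.113, -0.423, -0.001]
force: [1.0, -0.1, -0.4]
opening: 85.2
```

```bash
python3 - <<'E'
from workcell import *
from h import *
W=camera("wrist"); cv2.imwrite("pics/w3.png",W["color"][:,:,::-1])
goal(state(),439.3,-259.9,140,.28)
E
```

```text
t 22.275 pos [465.1   6.7 158.9] yaw -0.27 F [ 2.04 -0.49  6.72] M [-0.032 -0.087 -0.005] open 85.2
mm [ 46.1 263.9  18.8] shares [0.768 4.398 0.314] turn -5.502
```

View pics/w3.png

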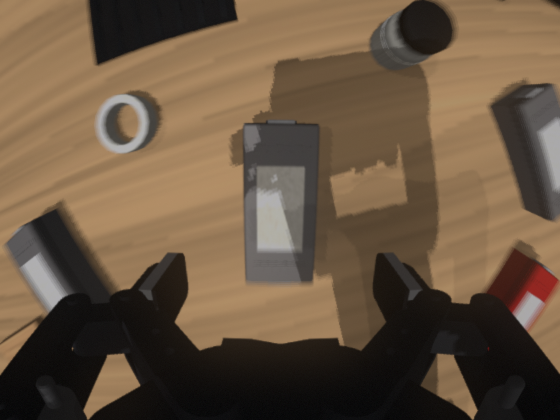

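Case b is back flat in its place. Moving to c.

Call:
send_rows(series=[[0,0.16,0.88,0,0],[0,0.16,0.88,0,0],[0,0.16,0.88,0,0],[0,0.16,0.88,0,0],[0,0.16,0.87,0,0],[0,0,0,0,-0.92],[0,0,0,0,-0.92],[0,0,0,0,-0.92]])

```text
time_s: 23.28
ee_pos: [438.0, -260.0, 148.9]
tool_rot: [-3.141, -0.013, 0.0]
force: [-0.1, 0.8, -1.1]
opening: 85.5
```

Call:
send_rows(series=[[0,0,0,0,-0.92],[0,0,0,0,-0.92],[0,0,0,0,-0.9],[0,0,0,0,0]])

```text
time_s: 23.78
ee_pos: [438.1, -259.8, 149.0]
tool_rot: [-3.111, -0.437, 0.0]
force: [0.9, 0.1, -0.1]
opening: 85.5
```

```bash
python3 - <<'E'
from workcell import *
from h import *
goal(state(),439.3,-259.9,17,.28)
W=camera("wrist"); cv2.imwrite("pics/w4.png",W["color"][:,:,::-1])
E
```

```text
t 23.775 pos [ 438.1 -259.8  149. ] yaw 0.279 F [ 0.94  0.09 -0.06] M [ 0.029 -0.015  0.025] open 85.5
mm [  1.2   0.5 132. ] shares [0.019 0.008 2.2  ] turn -0.01
```

View pics/w4.png

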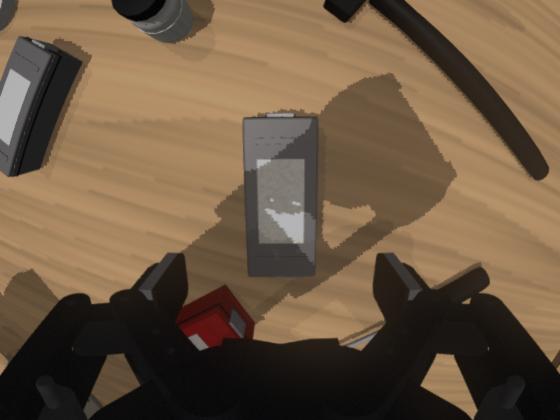

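Call:
send_rows(series=[[0,0.02,0,0.8,0],[0,0,0,0.7,0],[0,0,0,0.4,0],[0,0,0,0.27,0],[1,0,0,0,0],[1,0,0,0,0],[1,0,0,0,0],[1,0,0,0,0]], squeeze=110)

```text
time_s: 24.82
ee_pos: [440.1, -260.0, 20.6]
tool_rot: [3.109, 0.438, 0.003]
force: [1.0, -0.0, 6.1]
opening: 52.9
```

Call:
send_rows(series=[[1,0,0,0,0],[1,0,0,0,0],[1,0,0,-0.3,0],[1,0,0,-0.6,0],[1,0,0,-0.7,0],[1,0,0,-0.4,0],[1,0,0,0,0],[1,0,0,0,0]])

```text
time_s: 25.82
ee_pos: [438.5, -258.9, 137.6]
tool_rot: [-3.109, -0.438, 0.003]
force: [-0.3, -0.8, -5.2]
opening: 52.6
```

Call:
send_rows(series=[[1,0.8,0,0,0],[1,0.8,0,0,0],[1,-0.8,0,0,0],[1,-0.8,0,0,0],[1,0.8,0,0,0],[1,0.8,0,0,0],[1,-0.8,0,0,0],[1,-0.8,0,0,0]])

```text
time_s: 26.82
ee_pos: [437.7, -258.7, 135.5]
tool_rot: [-3.106, -0.441, 0.008]
force: [-1.1, -0.5, -2.9]
opening: 52.7
```

```bash
python3 - <<'E'
from workcell import *
from h import *
samp(26,camera,state)
E
```

```text
26.825 [ 437.7 -258.7  135.5] Ft [-1.17  0.2   2.95] Mt [-0.054  0.108 -0.05 ] 52.7
26.875 [ 432.9 -259.9  135.2] Ft [-0.27  5.26  5.76] Mt [-0.334 -0.618  0.282] 53.0
26.925 [ 435.1 -259.6  136. ] Ft [ 0.11 -0.11  5.49] Mt [-0.023  0.488 -0.294] 53.2
26.975 [ 437.  -259.3  136.8] Ft [0.04 0.39 4.41] Mt [-0.004 -0.607  0.341] 53.1
27.025 [ 438.2 -259.2  137.5] Ft [-0.96 -0.18  5.61] Mt [ 0.003  0.593 -0.205] 52.7
27.075 [ 438.9 -259.2  138. ] Ft [1.29 0.08 3.85] Mt [ 0.038 -0.323  0.101] 53.2
27.125 [ 439.3 -259.2  138.3] Ft [-1.97  0.3   4.34] Mt [-0.057  0.124  0.03 ] 53.0
27.175 [ 439.6 -259.1  138.5] Ft [ 2.44 -0.96  5.24] Mt [ 0.067 -0.024  0.006] 52.8
27.225 [ 439.7 -259.1  138.7] Ft [-0.46  0.23  3.8 ] Mt [-0.057  0.066 -0.024] 52.7
27.275 [ 439.7 -259.1  138.8] Ft [1.23 0.49 4.45] Mt [ 0.072 -0.148  0.046] 52.9
27.325 [ 439.6 -259.2  138.9] Ft [-2.17  0.02  4.63] Mt [-0.038  0.096 -0.02 ] 53.1
27.375 [ 439.6 -259.2  138.9] Ft [1.4  0.4  4.36] Mt [ 0.126  0.083 -0.063] 52.6
27.425 [ 439.5 -259.2  139. ] Ft [-4.81 -1.94  5.83] Mt [ 0.053 -1.906  0.179] 52.7
27.475 [ 439.5 -259.
[... 362 characters left out ...]
 5.19] Mt [-0.042 -0.076  0.043] 53.0
27.725 [ 439.3 -259.4  139.1] Ft [-0.85  0.3   4.83] Mt [-0.009 -0.061  0.009] 52.9
27.775 [ 439.2 -259.4  139.1] Ft [ 0.53 -0.4   5.17] Mt [-0.038 -0.095  0.046] 53.0
27.825 [ 439.2 -259.4  139.1] Ft [-0.07  0.33  4.3 ] Mt [-0.024 -0.104 -0.022] 52.8
27.875 [ 439.2 -259.4  139.1] Ft [ 0.27 -0.82  5.31] Mt [-0.035 -0.059 -0.023] 53.0
27.925 [ 439.2 -259.4  139.1] Ft [-0.18  0.56  5.39] Mt [ 0.05  -0.047  0.022] 52.8
27.975 [ 439.2 -259.5  139.1] Ft [1.21 0.15 4.42] Mt [ 0.05  -0.017 -0.003] 53.0
28.025 [ 439.2 -259.5  139.1] Ft [0.33 0.6  4.37] Mt [-0.019 -0.034 -0.028] 53.0
28.075 [ 439.2 -259.5  139.1] Ft [0.57 0.72 4.3 ] Mt [-0.    -0.084 -0.009] 52.9
```

Case c knocks: a -4.8 N, -1.9 N m event 0.6 s after the motion ended, then a lasting moment offset. Case b showed none of this. Carrying c to the mat, raising it first.

Call:
send_rows(series=[[1,0,0,-0.3,0],[1,0.2,-0.16,-0.26,0],[1,0.5,-0.4,0,0],[1,0.6,-0.48,0,0],[1,0.6,-0.48,0,0],[1,0.6,-0.48,0,0],[1,0.6,-0.48,0,0],[1,0.6,-0.48,0,0]])

```text
time_s: 29.12
ee_pos: [604.9, -24.9, 174.4]
tool_rot: [3.11, 0.439, 0.003]
force: [-0.2, -0.6, -4.7]
opening: 52.7
```

Call:
send_rows(series=[[1,0.6,-0.48,0,0],[1,0.5,-0.4,0,0],[1,0.3,-0.24,0,0],[1,0.1,-0.1,0,0],[1,0,0,0,0],[1,0,0,0,0],[1,0,0,0,0],[1,0,0,0,0]])

```text
time_s: 30.12
ee_pos: [669.7, 67.2, 172.9]
tool_rot: [3.111, 0.437, 0.0]
force: [-0.5, -0.5, -4.7]
opening: 52.6
```

```bash
python3 - <<'E'
from workcell import *
from h import *
goal(state(),670,67.5,172,.28)
W=camera("wrist"); cv2.imwrite("pics/w5.png",W["color"][:,:,::-1])
S=camera("scene"); cv2.imwrite("pics/s5.png",cv2.resize(S["color"][100:310,130:410,::-1],None,fx=2.8,fy=2.8))
stat(6,camera,state)
E
```

```text
t 30.125 pos [669.7  67.2 172.9] yaw 0.279 F [-0.53 -0.52 -4.66] M [-0.023  0.043 -0.017] open 52.6
mm [ 0.3 -0.2  0.9] shares [ 0.006 -0.004  0.015] turn -0.01
t 30.475 mean [ 0.228 -0.473  5.107 -0.006 -0.051 -0.016] sd [0.181 0.319 0.338 0.026 0.034 0.012]
```

View pics/w5.png

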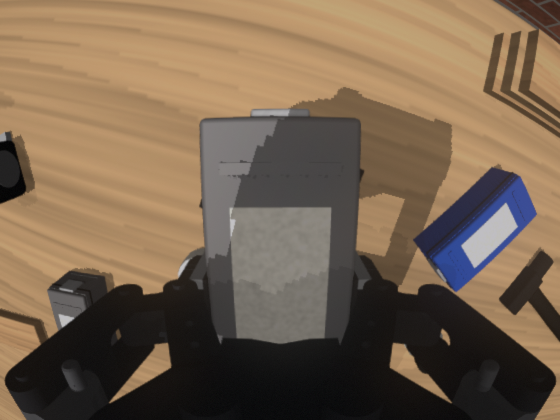

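View pics/s5.png

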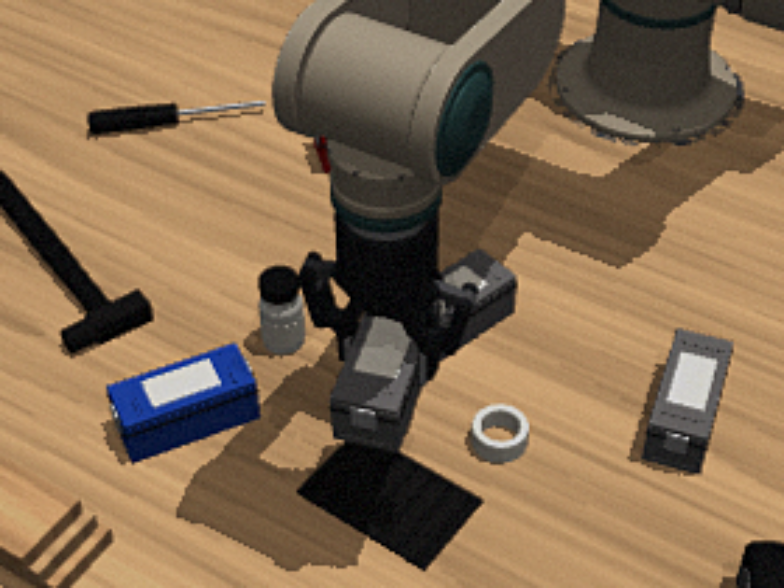

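```bash
python3 - <<'E'
from workcell import *
from h import *
S=camera("scene"); V=S["color"][:,:,::-1].copy()
b=box(669.7,67.4,.28,z0=152.5)
V=cv2.resize(V,None,fx=6,fy=6)
q=((proj(S,b)+.5)*6).astype(int)
for i in range(8):
  for k in(1,2,4):
    if not i&k: cv2.line(V,tuple(map(int,q[i])),tuple(map(int,q[i|k])),(0,255,0),1)
cv2.imwrite("pics/s6.png",V[1180:1680,1400:1900]); print(q.min(0),q.max(0)); print(state()["time_s"])
E
```

```text
[1488 1197] [1726 1558]
30.575
```

View pics/s6.png

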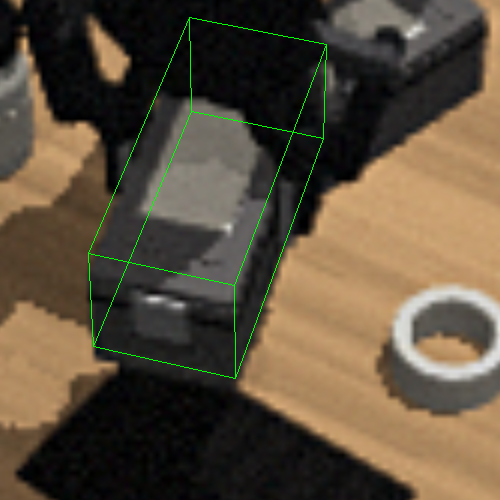

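```bash
python3 - <<'E'
from workcell import *
from h import *
W=camera("wrist"); s=state(); print(W["K"].tolist())
def pw(X):
    c=X@W["R"].T+W["t"]; th=np.arctan2(np.hypot(c[:,0],c[:,1]),c[:,2]); ph=np.arctan2(c[:,1],c[:,0])
    f=W["K"][0,0]; return np.c_[W["K"][0,2]+f*th*np.cos(ph),W["K"][1,2]+f*th*np.sin(ph)]
Rt=Ro.from_rotvec(s["tool_rot"]).as_matrix()
print("tool z",Rt[:,2].round(4))
piv=s["ee_pos"]-11*Rt[:,2]
yaw=np.arctan2(Rt[1,0],Rt[0,0])
c=np.array([*s["ee_pos"][:2],s["ee_pos"][2]-20.5+26])
for p in(-6,-3,0,3,6):
    R=(Ro.from_euler('z',yaw)*Ro.from_euler('y',p,degrees=True)).as_matrix()
    X=np.array([[62,27,26],[62,-27,26],[62,0,26],[62,27,-26],[62,-27,-26]])+[0,0,0]
    Xw=(X+Ro.from_euler('z',yaw).inv().apply(c-piv))@R.T+piv
    print(p,pw(Xw).round(0).tolist())
V=W["color"][:,:,::-1]; cv2.imwrite("pics/w6.png",cv2.resize(V[90:240,180:380],None,fx=4,fy=4))
E
```

```text
[[325.19226210127806, 0.0, 279.9661631554715], [0.0, 325.19226210127806, 206.0328593580512], [0.0, 0.0, 1.0]]
tool z [-0.e+00 -1.e-04 -1.e+00]
-6 [[186.0, 143.0], [364.0, 143.0], [274.0, 141.0], [217.0, 123.0], [336.0, 123.0]]
-3 [[188.0, 138.0], [361.0, 138.0], [275.0, 136.0], [219.0, 126.0], [334.0, 126.0]]
0 [[191.0, 134.0], [359.0, 134.0], [275.0, 132.0], [220.0, 129.0], [333.0, 129.0]]
3 [[194.0, 131.0], [357.0, 130.0], [275.0, 129.0], [221.0, 133.0], [332.0, 133.0]]
6 [[196.0, 128.0], [355.0, 128.0], [275.0, 126.0], [222.0, 136.0], [331.0, 136.0]]
```

View pics/w6.png

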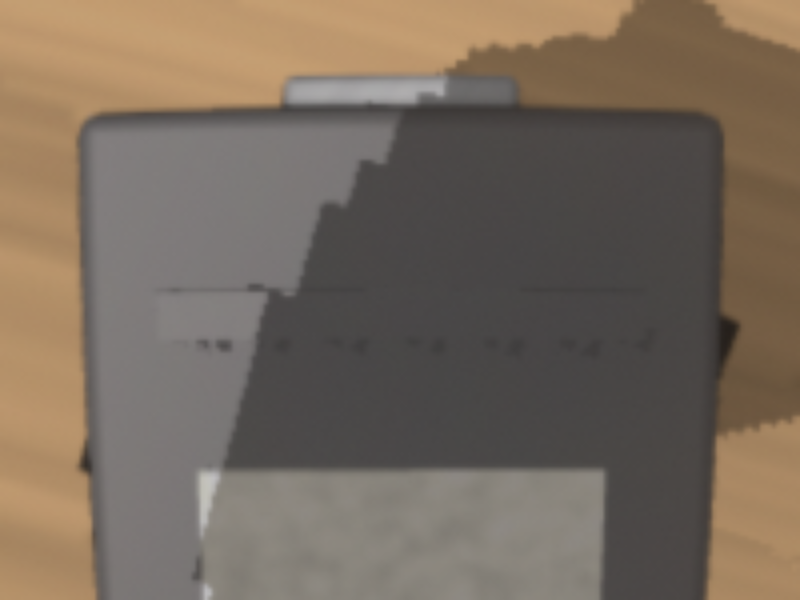

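```bash
python3 - <<'E'
import cv2
V=cv2.imread("pics/w4.png"); cv2.imwrite("pics/w4c.png",cv2.resize(V[105:285,225:340],None,fx=3.3,fy=3.3,interpolation=cv2.INTER_CUBIC))
E
python3 - <<'E'
from workcell import *
from h import *
W=camera("wrist"); s=state()
Rt=Ro.from_rotvec(s["tool_rot"]).as_matrix()
# cam in tool frame: Xc=R(Rt x + p)+t
A=W["R"]@Rt; b=W["R"]@s["ee_pos"]+W["t"]; np.savez("cam.npz",A=A,b=b,K=W["K"]); print(A.round(3),b.round(1))
def pt(x):
    c=np.atleast_2d(x)@A.T+b; th=np.arctan2(np.hypot(c[:,0],c[:,1]),c[:,2]); ph=np.arctan2(c[:,1],c[:,0]); f=W["K"][0,0]
    return np.c_[W["K"][0,2]+f*th*np.cos(ph),W["K"][1,2]+f*th*np.sin(ph)]
# w4: TCP z=149 ; case top z=52 -> tool z=97
for dx in(-3,0,3,6): print(dx,pt([[62+dx,-27,97],[62+dx,27,97],[-62+dx,-27,97],[-62+dx,27,97],[62+dx,-27,149]]).round(1).tolist())
E
```

```text
[[ 0.001  1.    -0.   ]
 [-0.966  0.001 -0.259]
 [-0.259  0.     0.966]] [ -1.7  28.5 147. ]
-3 [[239.6, 130.6], [315.7, 130.6], [244.5, 287.6], [311.0, 287.7], [246.9, 128.7]]
0 [[239.5, 126.4], [315.8, 126.4], [244.3, 284.4], [311.2, 284.5], [246.9, 125.3]]
3 [[239.5, 122.2], [315.8, 122.2], [244.2, 281.1], [311.3, 281.3], [246.8, 121.9]]
6 [[239.4, 118.0], [315.8, 118.0], [244.0, 277.9], [311.5, 278.0], [246.8, 118.5]]
```

View pics/w4c.png

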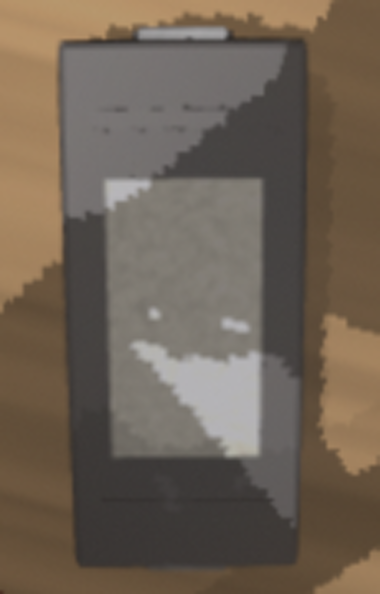

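```bash
python3 - <<'E'
from h import *
from scipy.optimize import least_squares
d=np.load("cam.npz");A,b,K=d["A"],d["b"],d["K"]
def pt(x):
    c=np.atleast_2d(x)@A.T+b; th=np.arctan2(np.hypot(c[:,0],c[:,1]),c[:,2]); ph=np.arctan2(c[:,1],c[:,0]); f=K[0,0]
    return np.c_[K[0,2]+f*th*np.cos(ph),K[1,2]+f*th*np.sin(ph)]
def inv(uv,z):
    return least_squares(lambda q:(pt([q[0],q[1],z])-uv).ravel(),[20,0]).x
P4=[(243.2,117.7),(317.4,117.7),(256.2,158.9),(304.7,158.9)]
Q=np.array([[*inv(p,97),0] for p in P4]); print(Q.round(1))
P6=np.array([(200.3,118.5),(360.2,118.5),(229.5,207),(331.3,207)])
# now: case frame shift: TCP moved rel. case; unknown dx,dy, dz, pitch p about pad axis (tool y), pivot (0,0,-11)
def mod(v):
    dx,dy,dz,p=v; X=Q+[dx,dy,dz]; piv=np.array([0,0,-11])
    return pt((X-piv)@Ro.from_euler('y',p,degrees=True).as_matrix().T+piv)
r=least_squares(lambda v:(mod(v)-P6).ravel(),[-2,0,-31.5,0]); print(r.x,r.fun.round(1))
for dx in(-3,-2,-1): 
    r=least_squares(lambda v:(mod([dx,*v])-P6).ravel(),[0,-31.5,0]); print(dx,r.x.round(2),r.fun.round(1))
    r=least_squares(lambda v:(mod([dx,v[0],-31.5,v[1]])-P6).ravel(),[0,0]); print(dx,"zfix",r.x.round(2),r.fun.round(1))
E
```

```text
[[ 68.1 -24.3   0. ]
 [ 68.2  28.1   0. ]
 [ 38.5 -15.3   0. ]
 [ 38.5  19.4   0. ]]
[ -1.67975811  -0.18128917 -30.13174486  -1.11141412] [-0.1  0.3 -0.1  0.3 -0.4 -0.3  0.6 -0.3]
-3 [ -0.18 -33.67  -5.  ] [ 0.6  0.2 -0.7  0.2 -0.9  0.1  1.1  0.1]
-3 zfix [-0.18 -4.2 ] [ 1.5  1.4 -1.6  1.4 -0.1  0.1  0.3  0. ]
-2 [ -0.18 -31.02  -2.11] [ 0.1  0.3 -0.2  0.3 -0.5 -0.2  0.7 -0.2]
-2 zfix [-0.18 -2.31] [-0.1  0.  -0.1  0.  -0.7 -0.2  0.9 -0.2]
-1 [ -0.18 -28.2    1.11] [-0.6  0.4  0.4  0.4 -0.2 -0.6  0.3 -0.6]
-1 zfix [-0.18 -0.48] [-1.7 -1.2  1.5 -1.2 -1.3 -0.3  1.4 -0.3]
```

```bash
python3 - <<'E'
from workcell import *
from h import *
T=camera("top"); cv2.imwrite("pics/t9.png",T["color"][:,:,::-1])
stat(4,camera,state); goal(state(),670,67.5,172,.28); print(abs(state()["dq"]).max())
E
```

```text
t 30.875 mean [-0.361  0.259  4.66   0.018 -0.038  0.009] sd [0.5   0.295 0.373 0.026 0.038 0.021]
t 30.925 pos [669.8  67.8 172.7] yaw 0.28 F [ 0.17  0.45 -5.3 ] M [ 0.025  0.108 -0.034] open 53.1
mm [0.1 0.3 0.7] shares [0.001 0.006 0.011] turn -0.002
0.002090245114249469
```

View pics/t9.png

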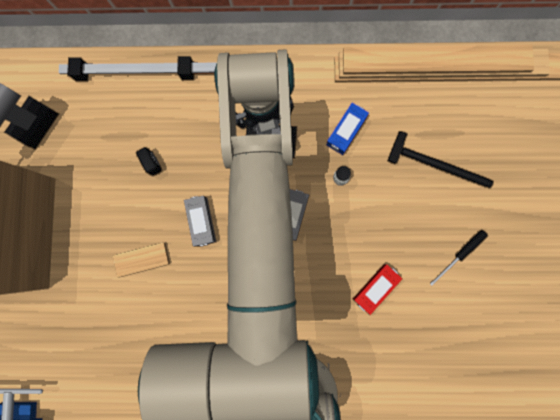

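The top view shows cases a (200,221) and b (about 297,214), the blue and red look-alikes and the tools where they were. The arm is still, over the mat. Handing in.

```bash
python3 -c "
from workcell import *
print(finish_job())"
```

```text
the job is handed in; nothing more can be done
None
```

I found the ball in case c (the right one) and handed the job in at about 31 s, holding c still over the middle of the mat. Its underside is about 15 cm above the mat.

- **Which case:** I shook c, then b, then c again at a firmer grip.
  - **Case c:** It gave knocks of about 5 N lengthwise after the arm had stopped, on both tests. On the second, a small moment offset remained afterwards.
  - **Case b:** It stayed at noise level.
  - **Case a:** I did not lift or shake it, because c's result was clear.
- **First test of c unclear:** At 70 N the case rocked in the pads, which blurred the reading. That is why I repeated it at 110 N.
- **Last checks:** The tool was within 1 mm of the target above the mat centre, and the joints were still. Case a and everything else in view in the last top picture were in place. The arm partly hid case b and fully hid the tape roll there; the scene camera showed both in place earlier.
- **Checks that disagreed:** Fits to the wrist picture put c's front end about 1 to 2° low, uncertain by about 2°. The scene overlay leaned the same way. The interface cannot tilt the tool, so I left it. The wrist camera also placed the case about 5 mm farther forward than the other two cameras did.

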